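# Set the plate shaker to circular shaking

## Robot

A 6-joint arm with a two-finger parallel gripper is mounted at the origin on the work surface. World frame = base frame: x ahead of the robot, y to its left, z up, the work surface at z = 0. Lengths are in m, angles in rad, forces in N, time in s.
With the tool pointing down it reaches from about 0.3 to 0.875 m from the base axis. Payload 6.4 kg.
Tool frame: the origin (TCP) lies midway between the tips of the shut fingers; the grasp point (between the pads) lies 19 mm behind it; z points along the fingers, y is the direction in which the jaws open and shut (so a half turn about z gives the same grasp; the last joint's range is limited). The gripper opens to 85 mm and grips with 20 to 120 N. Pads are 22 mm wide; open, the fingers measure 114 mm over their backs; the gripper's body (76 mm by 85 mm) begins 54 mm behind the grasp point. The pads swing forward as they close: fully open they stand 13 mm farther back than shut.
Start: joints at [-1.345, 0.181, 1.607, -0, 1.354, -0.206], TCP at [0.241, -0.522, 0.231] pointing down, gripper open.
Joint ranges: [-2.99, 2.99], [-0.89, 2.07], [0.3, 2.58], [-1.14, 4.28], [0, 2.63], [-3.12, 3.12]. Speed limits (rad/s): [2.57, 2.57, 3.01, 3.14, 3.14, 3.14].

## Interface

Orientations are given as a unit quaternion [w, x, y, z].
In Python, from bench import ctrl, optics, ticket gives the robot as it stands. The module is installed in compiled form; this text tells all that it offers.
- The arm moves only by the tool step_arm, never from a script. Its argument "targets" is text: rows parted by semicolons, each of 6 numbers parted by spaces: the shift along the tool's x, y, z in mm, then the turn, a rotation vector about the tool's x, y, z in rad. In form: dx dy dz rx ry rz; .... A call has 1 to 8 rows; each row is the pose to reach, as a shift and turn from the pose commanded when the call began, along the tool's axes at that moment; what a row does not reach only later rows make up. A row lasts 1/8 s, in which the tool goes at most 62.5 mm and 10.7 degrees, less where a joint would pass 70% of its speed; a pose out of reach is approached as far as the arm can. A call with a gripper value outside its range is refused whole. "grip" is the opening in per cent of the stroke, from 0 (shut) to 100 (fully open), set as the call begins (left out, the last holds). The fingers move at their own pace and stop on an object; the grip force is fixed at half the most. Time passes only in rows, so rows that repeat a pose let the fingers close. It gives the time, the measured TCP pose, the force and the opening at its end, in the units of the state.
- ctrl.get_obs(): the state, without advancing time (a new reading comes with each control period).
- optics.camera(name): name is "scene" or "top" or "wrist"; returns a dict with "image" (400x640x3 uint8, red, green, blue), "mtx" (3x3 intrinsics, pixels), "xyz" and "orientation" of the camera in the world. Camera axes: x right, y up, looking along -z (the intrinsics and any distortion apply to the point x, -y, -z); pixel columns grow to the right and rows downward; lengths in m; the calibration is good to about 2 mm. A picture is of the moment at which its call begins. There is no depth.
- ticket.hand_in(): hands the job in, once; it reports no verdict.
The state is a dict: "time_s": time; "q": joint angles; "dq": joint speeds; "joint_efforts": joint torques, N m; "eef_pos": TCP position; "eef_rot": TCP orientation; "wrist_force": force on the tool from outside, world axes, zero at the start; "torque": the same for the moment, N m; "opening": opening from 0.0 (shut) to 1.0 (fully open).
Only numpy, scipy, OpenCV 4.12 (cv2) and the standard library are available. Lean on these libraries where they do the work, as an engineer would, in place of code of your own. Each camera call takes 0.05 s, during which the arm holds its last target.

## Task

The plate shaker is parked. Set it to circular shaking: pull its sprung selector knob (the tall bar-shaped one inside the notched ring) straight up until its tongue is clear of the ring, turn it until the tongue points at the marker disc with the circle on it, and let it drop so that it sits fully home in the notch there. Then let go of it.

Things in the scene. Friction and masses are not known exactly. Their poses are not given: they have to be found in the camera images.
- selector_grip (a point): Grip point of the black selector knob, on its upright turning axis. The knob is a bar 56 mm long, 14 mm wide, 46 mm tall on a round skirt 68 mm across: pinch it across the 14 mm, from above. The point is mid-bar, 16 mm below the bar's top, 29 mm above the skirt's top. x axis along the bar towards the tongue, z up. Not the small round speed dial beside it, which has no ring.
- selector_aim (a point): A point that turns and rises with the knob: 72 mm out from its axis in the direction its tongue points, level with selector_grip. The tongue is a black finger with a white line, 6 mm wide, in line with the bar, reaching 53 mm out through a notch of the ring. It drops home when within about 10 degrees of a notch's middle; else it stays up on the ring.
- selector_pull (a joint): How far the knob is pulled straight up, in m: 0 fully home, 0.022 upper stop. A spring pulls it down (5 N at home, 9 N at the top). Above 0.009 the tongue is clear of the ring and the knob turns easily (0.04 N m), keeping its angle, up to 64 degrees either way from the middle notch.
- guide: Fixed aluminium ring round the knob, 102 mm across, 12 mm high, on the control strip of a white plate shaker (300 x 460 mm; strip 80 mm above the bench). Three notches, at its x axis (the middle one, small black dot, where the knob starts) and 50 degrees to either side. Origin on the knob's axis at strip level, 42 mm below selector_grip when the knob is home.
- mark_circle: White disc, 34 mm across, 3 mm thick, with a raised black circle, fixed on the strip outside one of the two outer notches, straight out from that notch's middle, 72 mm from the knob's axis. Origin at the centre of its underside, on the strip. A like disc with a straight bar marks the other outer notch; the two may be either way round.

How it is judged:
By the outcome, as a careful person would: the job done as asked, in the order asked, and still so for the second after the job is handed in, with the robot touching nothing.
It also fails if it takes over 32 s, if anything falls off the work surface, if the arm or the gripper's body presses on something with over 40 N, if the wrist force passes 120 N, or if a joint passes its speed limit or range.

## Working session

There is one attempt and no reset: what is moved stays moved. The work goes in short steps, Python scripts to look and compute and a tool call to move; the robot and the scene stay as the last step left them, time stands still between calls to the robot, and variables do not carry over. Pictures are saved under pics/ and viewed, and the job is handed in when it is done.

Besides the shell and the picture viewer there is one more tool, called after "Emit:" by a JSON object that holds its "api" and its "payload". step_arm: Moves the arm, as the interface text tells. Its arguments: {"type":"object","properties":{"targets":{"type":"string"},"grip":{"type":"number"}},"required":["targets"]}

```bash
mkdir -p pics; python3 - <<'E'
from bench import ctrl, optics
import cv2, json, pickle
o=ctrl.get_obs(); print({k:(v if not hasattr(v,'tolist') else v.tolist()) for k,v in o.items()})
for n in ["scene","top"]:
    c=optics.camera(n); cv2.imwrite(f"pics/{n}0.png",c["image"][:,:,::-1]); pickle.dump(c,open(f"{n}0.pkl","wb"))
    print(n,c.keys(),c["mtx"],c["xyz"],c["orientation"])
E
```

```text
{'time_s': 0.0, 'q': [-1.3453264293411031, 0.18149937498361096, 1.6079996539188506, -2.368188958395142e-05, 1.3538188234365973, -0.20628058430764953], 'dq': [0.0013023124923851207, -0.000345271377288215, 0.00030978540369151465, 0.0010257032627786216, -9.321898413271505e-05, -0.00012328059660471745], 'joint_efforts': [0.0015722063471912406, -44.48713302612305, -35.13317584991455, -8.700096259417478e-05, 0.009179922344628721, -3.4727613638096955e-05], 'eef_pos': [0.24050826581277146, -0.5216759915344117, 0.23041162717422878], 'eef_rot': [-0.0008624486404628463, 0.9767883780017552, 0.21420485612969806, -1.9836786744376164e-05], 'wrist_force': [0.3618078087472681, -0.6158761741182628, -0.4776161187732199], 'torque': [0.007336715915519084, -0.007532965868554446, 0.003923687820001125], 'opening': 1.0037397023584798}
scene dict_keys(['image', 'mtx', 'xyz', 'orientation']) [[400.26024366   0.         322.56741911]
 [  0.         400.26024366 193.52651838]
 [  0.           0.           1.        ]] [1.15630496 0.18220072 0.49072631] [0.5117168  0.28013496 0.37749832 0.71914209]
top dict_keys(['image', 'mtx', 'xyz', 'orientation']) [[488.14567335   0.         323.54157935]
 [  0.         488.14567335 194.37677579]
 [  0.           0.           1.        ]] [0.5334833  0.01624687 0.78177121] [ 0.71394197  0.04032609 -0.07439633 -0.69507255]
```

View pics/scene0.png

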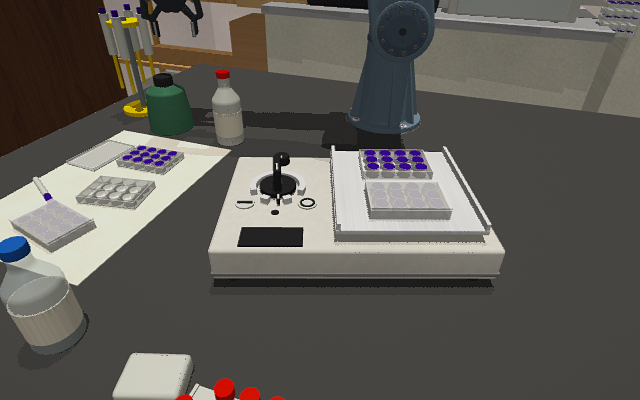

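View pics/top0.png

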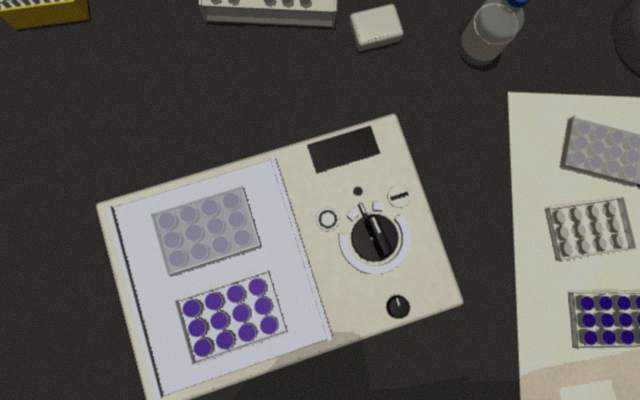

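```bash
cat > h.py <<'E'
import numpy as np, cv2, pickle
from scipy.spatial.transform import Rotation as R
def rot(q): return R.from_quat([q[1],q[2],q[3],q[0]])
def ray(c,u,v):
    K=c["mtx"]; d=np.array([(u-K[0,2])/K[0,0],-(v-K[1,2])/K[1,1],-1.]); return rot(c["orientation"]).apply(d)
def onz(c,p,z):
    d=ray(c,*p); o=np.array(c["xyz"]); return o+d*(z-o[2])/d[2]
def proj(c,P):
    x=rot(c["orientation"]).inv().apply(np.array(P)-c["xyz"]); K=c["mtx"]
    return np.array([K[0,2]+K[0,0]*x[0]/-x[2],K[1,2]+K[1,1]*-x[1]/-x[2]])
E
python3 - <<'E'
from h import *
c=pickle.load(open("top0.pkl","rb")); im=c["image"][:,:,::-1]
cv2.imwrite("pics/topz.png",cv2.resize(im[165:285,300:430],None,fx=5,fy=5,interpolation=cv2.INTER_CUBIC)[:600,:])
c=pickle.load(open("scene0.pkl","rb")); im=c["image"][:,:,::-1]
cv2.imwrite("pics/scenez.png",cv2.resize(im[145:225,220:340],None,fx=6,fy=6,interpolation=cv2.INTER_CUBIC))
E
```

```text
(no output)
```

View pics/topz.png

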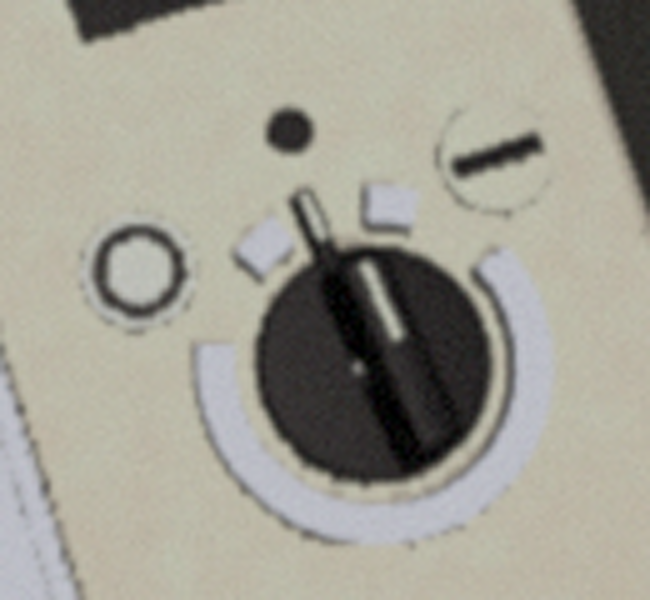

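View pics/scenez.png

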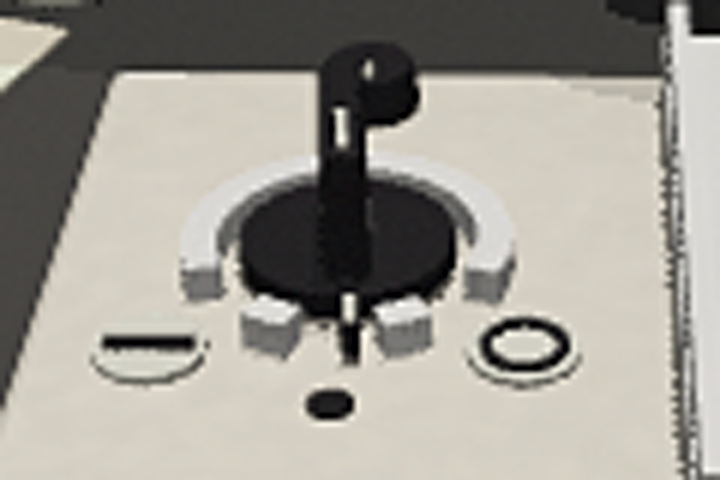

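Top view: the circle disc is at about (328,219), the bar disc at (399,196), the dot at (358,191) and the knob at (375,237). The circle is on the image-left side of the tongue. Next I'll get exact centroids.

```bash
python3 - <<'E'
from h import *
for n,box in (("top",(310,412,180,280)),("scene",(230,325,160,220))):
    c=pickle.load(open(n+"0.pkl","rb")); im=c["image"]
    g=cv2.cvtColor(im,cv2.COLOR_RGB2GRAY); x0,x1,y0,y1=box
    m=np.zeros_like(g); m[y0:y1,x0:x1]=(g[y0:y1,x0:x1]<110)*255
    k,l,s,ce=cv2.connectedComponentsWithStats(m)
    for i in range(1,k):
        if s[i,4]>8:
            w=(l==i)
            print(n,s[i],ce[i].round(2),"z.083",onz(c,ce[i],.0835).round(4),"z.080",onz(c,ce[i],.081).round(4))
E
```

```text
top [353 187  10   8  61] [357.33 190.64] z.083 [ 0.6555 -0.0654  0.0835] z.080 [ 0.6559 -0.0657  0.081 ]
top [390 192  18   8  67] [399.13 195.57] z.083 [ 0.6501 -0.1269  0.0835] z.080 [ 0.6505 -0.1274  0.081 ]
top [ 351  204   47   58 1766] [373.8  237.13] z.083 [ 0.5884 -0.09    0.0835] z.080 [ 0.5886 -0.0904  0.081 ]
top [319 210  18  18 103] [327.3  218.61] z.083 [ 0.6133 -0.0224  0.0835] z.080 [ 0.6135 -0.0226  0.081 ]
top [394 219   9  22  28] [399.18 228.39] z.083 [ 0.602  -0.1268  0.0835] z.080 [ 0.6022 -0.1273  0.081 ]
scene [230 160   8  23 100] [232.24 167.64] z.083 [ 0.5543 -0.2044  0.0835] z.080 [ 0.5506 -0.2068  0.081 ]
scene [256 160  43  46 954] [277.46 182.99] z.083 [ 0.5758 -0.0964  0.0835] z.080 [ 0.5722 -0.0981  0.081 ]
scene [303 188   3   7  11] [303.73 190.82] z.083 [ 0.5838 -0.0402  0.0835] z.080 [ 0.5803 -0.0416  0.081 ]
scene [298 190   2   5  10] [298.5 192. ] z.083 [ 0.5907 -0.0478  0.0835] z.080 [ 0.5872 -0.0492  0.081 ]
scene [300 198  15   9  63] [307.   202.16] z.083 [ 0.6156 -0.0219  0.0835] z.080 [ 0.6123 -0.0232  0.081 ]
scene [237 201  16   3  34] [244.41 201.65] z.083 [ 0.6518 -0.1259  0.0835] z.080 [ 0.6487 -0.1278  0.081 ]
scene [240 204  14   5  16] [247.25 207.  ] z.083 [ 0.6644 -0.1137  0.0835] z.080 [ 0.6614 -0.1156  0.081 ]
scene [271 210   8   5  36] [274.5 212. ] z.083 [ 0.6617 -0.0636  0.0835] z.080 [ 0.6587 -0.0652  0.081 ]
```

```bash
cat >> h.py <<'E'
def plan(o,P,yaw):
    "shift mm in tool axes and rotvec from measured pose to TCP P, pointing down, x at yaw deg"
    r0=rot(o["eef_rot"]); y=np.radians(yaw)
    X=np.array([np.cos(y),np.sin(y),0]); Z=np.array([0,0,-1.]); M=R.from_matrix(np.column_stack([X,np.cross(Z,X),Z]))
    return (r0.inv().apply(np.array(P)-o["eef_pos"])*1000).round(2),(r0.inv()*M).as_rotvec().round(4)
E
python3 - <<'E'
from h import *
from bench import ctrl,optics
c=pickle.load(open("scene0.pkl","rb"))
for p in [(228,143),(168,130),(135,112)]: print(onz(c,p,0).round(3))
for x in [(228,72),(165,75)]: print([onz(c,x,z).round(3) for z in (.15,.2)])
print(plan(ctrl.get_obs(),[.589,-.0897,.25],19.4))
w=optics.camera("wrist");cv2.imwrite("pics/w0.png",w["image"][:,:,::-1]);print(w["xyz"],w["orientation"])
E
```

```text
[ 0.319 -0.359  0.   ]
[ 0.307 -0.558 -0.   ]
[ 0.233 -0.732  0.   ]
[array([ 0.197, -0.409,  0.15 ]), array([ 0.338, -0.322,  0.2  ])]
[array([ 0.281, -0.551,  0.15 ]), array([ 0.41 , -0.443,  0.2  ])]
(array([ 497.3 , -246.57,  -18.98]), array([-0.0016, -0.0003,  0.0932]))
[ 0.31568795 -0.48695669  0.37249403] [ 0.83106898 -0.13631056  0.08862447 -0.53187356]
```

Emit:
{"api": "step_arm", "payload": {"targets": "0 0 -60 0 0 0; 55 -27 -70 0 0 0; 110 -54 -70 0 0 0.02; 165 -82 -70 0 0 0.03; 220 -109 -70 0 0 0.05; 275 -136 -70 0 0 0.06; 330 -164 -70 0 0 0.08; 385 -191 -60 0 0 0.093", "grip": 45}}

```text
time_s: 1.15
eef_pos: [0.5118, -0.1861, 0.292]
eef_rot: [0.001, 0.986, 0.168, 0.001]
wrist_force: [0.1, -1.5, 0.3]
opening: 0.453
```

Emit:
{"api": "step_arm", "payload": {"targets": "55 -27 15 0 0 0; 107 -64 35 0 0 0; 107 -64 35 0 0 0; 107 -64 35 0 0 0"}}

```text
time_s: 1.65
eef_pos: [0.5898, -0.0914, 0.2558]
eef_rot: [-0.0, 0.986, 0.169, -0.001]
wrist_force: [-0.3, -0.0, 0.7]
opening: 0.453
```

```bash
python3 - <<'E'
from h import *
from bench import ctrl,optics
o=ctrl.get_obs(); print(o["time_s"],o["eef_pos"],o["eef_rot"],o["opening"])
print(plan(o,[.589,-.0897,.25],19.4))
w=optics.camera("wrist");pickle.dump(w,open("w1.pkl","wb"));cv2.imwrite("pics/w1.png",w["image"][:,:,::-1]);print(w["xyz"],w["orientation"])
for P in [(.589,-.0897,.138),(.589,-.0897,.093),(.6133,-.0224,.083),(.6501,-.1269,.083)]: print(proj(w,P))
E
```

```text
1.65 [ 0.58982722 -0.09142345  0.25577875] [-7.54077253e-05  9.85581699e-01  1.69199140e-01 -6.00412070e-04] 0.452675741982832
(array([-0.2 , -1.9 ,  5.78]), array([-0.0004,  0.0012,  0.0014]))
[ 0.66794435 -0.06346727  0.397678  ] [ 0.80564039 -0.13307521  0.09475101 -0.5694355 ]
[318.36888243 194.57419372]
[318.59789717 182.23973385]
[268.05088083 139.78225839]
[369.2362695  139.94544944]
```

View pics/w1.png

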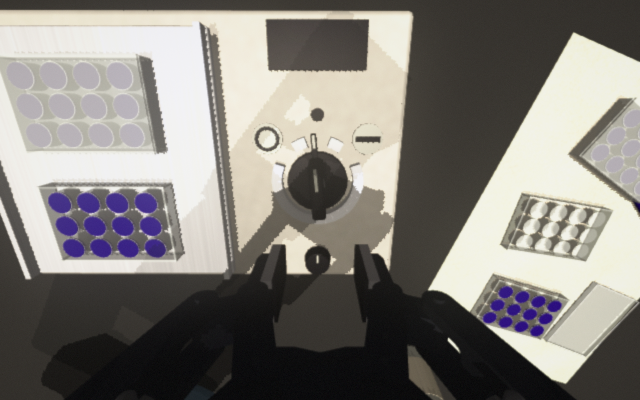

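The wrist view shows the circle disc at (267,139), the bar disc at (368,139), the dot at (317,114) and the bar of the knob near x=318. All agree with the predictions to about 1 px. I'll refine once more.

```bash
python3 - <<'E'
from h import *
c=pickle.load(open("w1.pkl","rb")); im=c["image"]
g=cv2.cvtColor(im,cv2.COLOR_RGB2GRAY); x0,x1,y0,y1=250,385,100,225
m=np.zeros_like(g); m[y0:y1,x0:x1]=(g[y0:y1,x0:x1]<90)*255
k,l,s,ce=cv2.connectedComponentsWithStats(m); D={}
for i in range(1,k):
    if s[i,4]>25: print(s[i],ce[i].round(1),onz(c,ce[i],.0835).round(4))
cv2.imwrite("pics/w1z.png",cv2.resize(im[100:230,250:390,::-1],None,fx=4.5,fy=4.5,interpolation=cv2.INTER_CUBIC))
E
```

```text
[312 109  11  12  99] [317.1 114.2] [ 0.6565 -0.0642  0.0835]
[256 128   8  20  33] [258. 138.] [ 0.6116 -0.0116  0.0835]
[356 137  24   5 113] [368.1 138.9] [ 0.6507 -0.1252  0.0835]
[ 288  148   60   73 2959] [317.1 183.3] [ 0.5848 -0.0894  0.0835]
```

View pics/w1z.png

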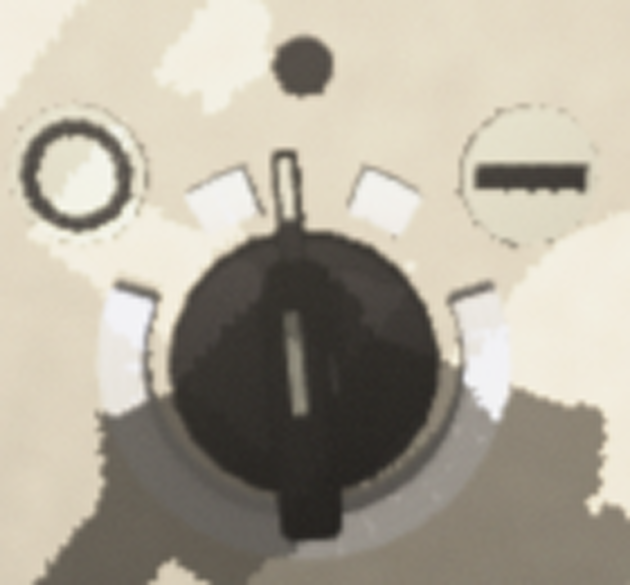

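```bash
python3 - <<'E'
from h import *
c=pickle.load(open("w1.pkl","rb"));t=pickle.load(open("top0.pkl","rb"))
def z(x,y): return (250+x/4.5-.4,100+y/4.5-.4)
def ang(a,b): d=b-a; return np.degrees(np.arctan2(d[1],d[0]))
C=onz(c,z(76,175),.0835);B=onz(c,(368.1,138.9),.0835)
M=(C+B)/2; d=B-C; n=np.array([-d[1],d[0],0]); n/=np.linalg.norm(n); A=M-.0463*n
print(C,B,np.linalg.norm(d),"axis",A,"mid yaw",ang(A,M),"circ",ang(A,C))
a,b=onz(c,z(300,413),.138),onz(c,z(291,312),.138); print("wrist bar line",a,b,ang(a,b))
print("bar edges mid low", onz(c,z(311,510),.138))
for h in(.088,.092): p=onz(c,z(285,153),h); q=onz(c,z(290,220),h);print("tongue",p,ang(A,p),ang(q,p))
zt=lambda x,y:(300+x/5-.4,165+y/5-.4)
a,b=onz(t,zt(400,341),.138),onz(t,zt(365,262),.138);print("top bar line",a,b,ang(a,b))
for h in(.088,.092): p=onz(t,zt(303,193),h); q=onz(t,zt(323,245),h);print("top tongue",p,ang(A,p),ang(q,p))
E
```

```text
[ 0.6141567  -0.02047051  0.0835    ] [ 0.65075385 -0.12519503  0.0835    ] 0.11093501461730612 axis [ 0.5887473  -0.08810701  0.0835    ] mid yaw 19.262537967339217 circ 69.41001142321947
wrist bar line [ 0.59136242 -0.08673109  0.138     ] [ 0.61143726 -0.07773897  0.138     ] 24.12902312961709
bar edges mid low [ 0.57121871 -0.09631694  0.138     ]
tongue [ 0.63646858 -0.06652243  0.088     ] 24.33748028521621 23.40347486310787
tongue [ 0.63687514 -0.06648297  0.092     ] 24.19458147661245 23.403474863107828
top bar line [ 0.59006794 -0.08941062  0.138     ] [ 0.61091642 -0.07991913  0.138     ] 24.47790659144236
top tongue [ 0.63644848 -0.06925776  0.088     ] 21.561583408643134 21.679979061819576
top tongue [ 0.63585483 -0.06876478  0.092     ] 22.322928946931594 21.679979061819584
```

```bash
python3 - <<'E'
from h import *
from bench import ctrl
print(plan(ctrl.get_obs(),[.5888,-.0890,.104],23.8))
E
```

```text
(array([  0.25,  -3.52, 152.38]), array([ 0.0003,  0.0004, -0.0768]))
```

Emit:
{"api": "step_arm", "payload": {"targets": "0 -3.5 20 0 0 -0.077; 0 -3.5 60 0 0 -0.077; 0 -3.5 100 0 0 -0.077; 0 -3.5 130 0 0 -0.077; 0 -3.5 145 0 0 -0.077; 0 -3.5 152 0 0 -0.077; 0 -3.5 152 0 0 -0.077; 0 -3.5 152 0 0 -0.077"}}

```text
time_s: 2.7
eef_pos: [0.5898, -0.0888, 0.1057]
eef_rot: [0.001, 0.978, 0.206, 0.001]
wrist_force: [-0.5, 0.5, 0.8]
opening: 0.445
```

```bash
python3 - <<'E'
from h import *
from bench import ctrl,optics
o=ctrl.get_obs(); print(o["eef_pos"],o["wrist_force"]); print(plan(o,[.5888,-.0890,.104],23.8))
for n in("wrist","scene"):
    w=optics.camera(n); im=w["image"][:,:,::-1]
    if n=="scene": im=cv2.resize(im[120:240,200:360],None,fx=4,fy=4)
    cv2.imwrite(f"pics/{n}2.png",im)
E
```

```text
[ 0.58976756 -0.08882175  0.10569778] [-0.54846378  0.52119502  0.77049219]
(array([-0.96, -0.23,  1.7 ]), array([ 0.0016, -0.0017,  0.0003]))
```

View pics/wrist2.png

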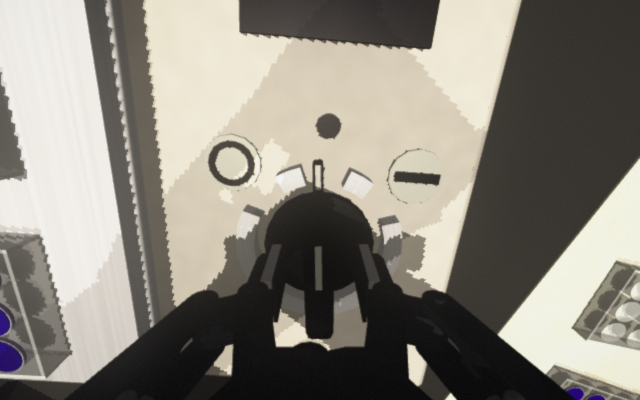

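View pics/scene2.png

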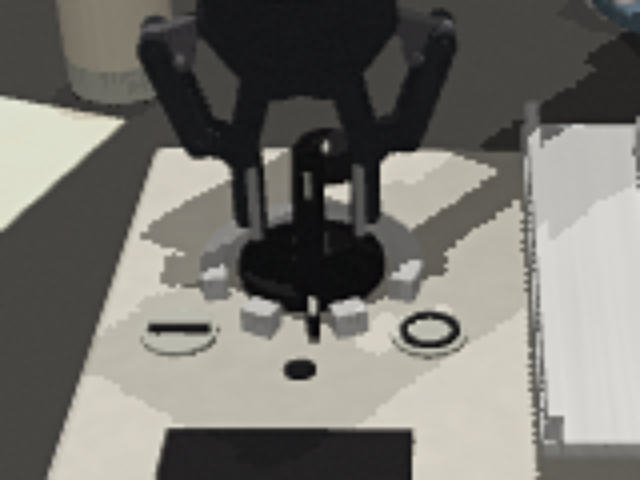

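The bar stands midway between the pads in both views: x≈319 against 276/364 in the wrist view, and 308 against 262/355 in the scene crop. I'm closing the gripper.

Emit:
{"api": "step_arm", "payload": {"targets": "0 0 0 0 0 0; 0 0 0 0 0 0; 0 0 0 0 0 0; 0 0 0 0 0 0; 0 0 0 0 0 0", "grip": 0}}

```text
time_s: 3.42
eef_pos: [0.5892, -0.0884, 0.1049]
eef_rot: [0.0, 0.978, 0.206, 0.0]
wrist_force: [-1.4, -0.3, 6.2]
opening: 0.154
```

```bash
python3 - <<'E'
from bench import ctrl
o=ctrl.get_obs(); print(o["eef_pos"],o["wrist_force"],o["torque"],o["opening"])
E
```

```text
[ 0.58917176 -0.08840514  0.10489048] [-1.38884601 -0.33863999  6.15366369] [0.16970938 0.25621578 0.00490618] 0.1535123967133741
```

Emit:
{"api": "step_arm", "payload": {"targets": "0 0 -3 0 0 0; 0 0 -7 0 0 0; 0 0 -11 0 0 0; 0 0 -15 0 0 0; 0 0 -16 0 0 0; 0 0 -16 0 0 0"}}

```text
time_s: 4.18
eef_pos: [0.589, -0.0884, 0.1197]
eef_rot: [-0.0, 0.978, 0.206, 0.0]
wrist_force: [5.1, -1.0, -8.0]
opening: 0.16
```

```bash
python3 - <<'E'
from h import *
from bench import ctrl,optics
o=ctrl.get_obs(); print(o["eef_pos"],o["wrist_force"],o["torque"],o["opening"])
for n in("wrist","scene"):
    w=optics.camera(n); im=w["image"][:,:,::-1]
    if n=="scene": im=cv2.resize(im[120:240,200:360],None,fx=4,fy=4)
    cv2.imwrite(f"pics/{n}3.png",im)
E
```

```text
[ 0.58896399 -0.08838662  0.11965696] [ 5.12644529 -1.02540094 -8.03197506] [-0.11708341 -1.11192371 -0.00706259] 0.16009446130564975
```

View pics/scene3.png

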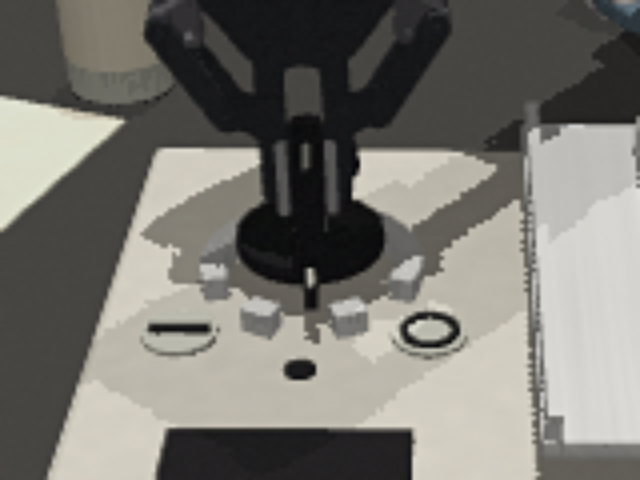

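The knob is up: the tongue is above the ring and the 8 N pull matches the spring. Now I'll turn it +45.6° in world, which is −0.796 rad about tool z.

Emit:
{"api": "step_arm", "payload": {"targets": "0 0 0 0 0 -0.08; 0 0 0 0 0 -0.2; 0 0 0 0 0 -0.32; 0 0 0 0 0 -0.44; 0 0 0 0 0 -0.56; 0 0 0 0 0 -0.68; 0 0 0 0 0 -0.77; 0 0 0 0 0 -0.8"}}

```text
time_s: 5.28
eef_pos: [0.5887, -0.0882, 0.1195]
eef_rot: [-0.0, 0.821, 0.571, -0.0]
wrist_force: [4.8, -0.0, -9.2]
opening: 0.153
```

Emit:
{"api": "step_arm", "payload": {"targets": "0 0 0 0 0 0; 0 0 0 0 0 0"}}

```text
time_s: 5.52
eef_pos: [0.5887, -0.0882, 0.1199]
eef_rot: [-0.0, 0.821, 0.571, -0.0]
wrist_force: [4.4, -0.0, -8.6]
opening: 0.152
```

```bash
python3 - <<'E'
from h import *
from bench import ctrl,optics
o=ctrl.get_obs(); print(o["eef_pos"],o["wrist_force"],o["torque"],o["opening"],np.degrees(2*np.arctan2(o["eef_rot"][2],o["eef_rot"][1])))
for n in("wrist","scene","top"):
    w=optics.camera(n); im=w["image"][:,:,::-1];pickle.dump(w,open(n+"4.pkl","wb"))
    if n=="scene": im=cv2.resize(im[120:240,200:360],None,fx=4,fy=4)
    cv2.imwrite(f"pics/{n}4.png",im)
E
```

```text
[ 0.58869238 -0.08817456  0.11986693] [ 4.41573415 -0.01936943 -8.58733513] [ 0.04579759 -0.93584289 -0.00576795] 0.1517322540887044 69.6078507812773
```

View pics/scene4.png

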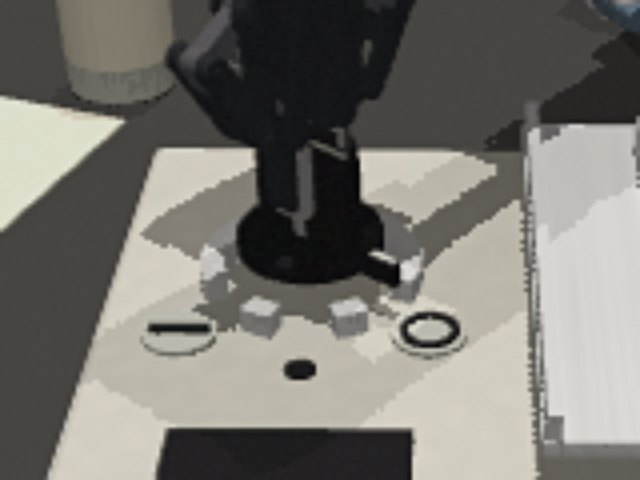

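View pics/wrist4.png

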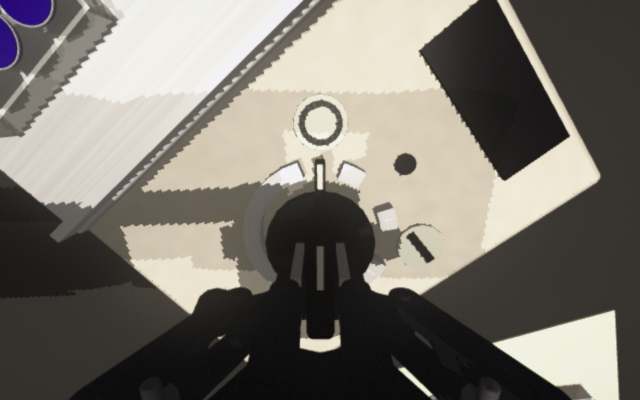

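The tongue (319,175), the notch middle (320,172) and the circle's centre (320,122) line up in the wrist view. I'll lower the knob with the spring and release just above home.

Emit:
{"api": "step_arm", "payload": {"targets": "0 0 3 0 0 0; 0 0 7 0 0 0; 0 0 11 0 0 0; 0 0 14 0 0 0; 0 0 15 0 0 0; 0 0 15 0 0 0"}}

```text
time_s: 6.42
eef_pos: [0.5888, -0.0883, 0.1052]
eef_rot: [-0.0, 0.821, 0.571, -0.0]
wrist_force: [2.3, 3.1, -6.6]
opening: 0.158
```

Emit:
{"api": "step_arm", "payload": {"targets": "0 0 0 0 0 0; 0 0 0 0 0 0; 0 0 0 0 0 0; 0 0 0 0 0 0", "grip": 45}}

```text
time_s: 6.92
eef_pos: [0.589, -0.0886, 0.1056]
eef_rot: [0.0, 0.821, 0.571, 0.0]
wrist_force: [-0.5, -0.1, -0.4]
opening: 0.453
```

```bash
python3 - <<'E'
from h import *
from bench import ctrl,optics
o=ctrl.get_obs(); print(o["time_s"],o["eef_pos"],o["wrist_force"],o["torque"],o["opening"])
for n in("wrist","scene"):
    w=optics.camera(n); im=w["image"][:,:,::-1];pickle.dump(w,open(n+"5.pkl","wb"))
    if n=="scene": im=cv2.resize(im[120:240,200:360],None,fx=4,fy=4)
    cv2.imwrite(f"pics/{n}5.png",im)
E
```

```text
6.925 [ 0.58897817 -0.08863172  0.10557627] [-0.50596827 -0.14677359 -0.43048812] [ 0.03747431  0.02005351 -0.06104698] 0.4525490222492479
```

View pics/scene5.png

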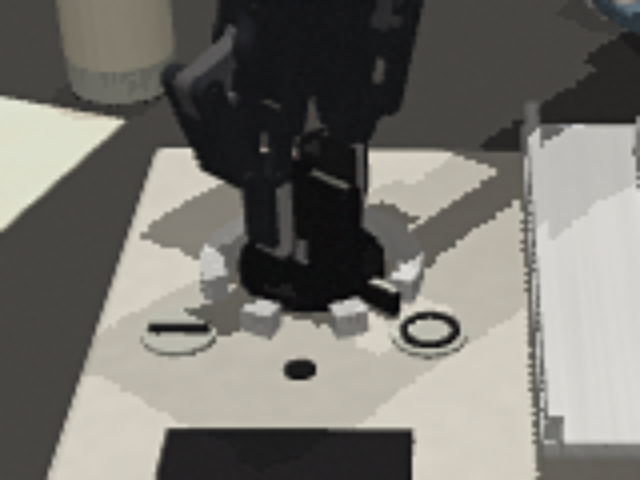

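View pics/wrist5.png

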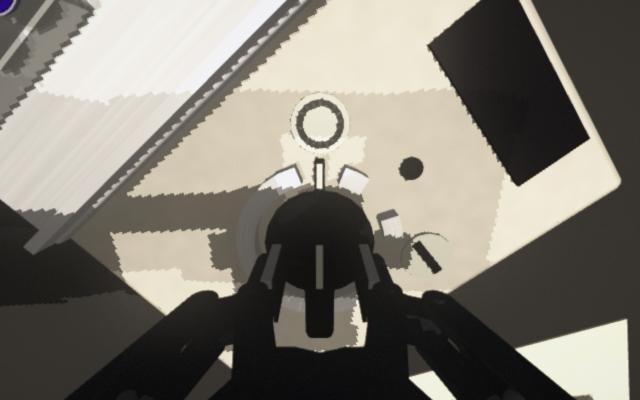

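The tongue is down in the circle's notch, at (320,175) in the wrist view, and the fingers are off it. I'll back off and check the height.

Emit:
{"api": "step_arm", "payload": {"targets": "0 0 -10 0 0 0; 0 0 -40 0 0 0; 0 0 -80 0 0 0; 0 0 -120 0 0 0; 0 0 -150 0 0 0; 0 0 -150 0 0 0; 0 0 -150 0 0 0"}}

```text
time_s: 7.9
eef_pos: [0.5884, -0.0882, 0.2546]
eef_rot: [-0.0, 0.821, 0.571, -0.0]
wrist_force: [-0.5, -0.1, -0.1]
opening: 0.449
```

```bash
python3 - <<'E'
from h import *
from bench import ctrl,optics
o=ctrl.get_obs(); print(o["time_s"],o["eef_pos"],o["wrist_force"],abs(np.array(o["dq"])).max())
ims=[]
for n in("wrist","scene"):
    w=optics.camera(n); im=w["image"][:,:,::-1]; pickle.dump(w,open(n+"6.pkl","wb"))
    if n=="scene":
        i0=pickle.load(open("scene0.pkl","rb"))["image"][:,:,::-1]
        im=np.hstack([cv2.resize(a[145:225,235:325],None,fx=4.4,fy=4.4,interpolation=cv2.INTER_CUBIC) for a in (i0,im)])
    else: im=im[60:260,200:440].copy(); im=cv2.resize(im,None,fx=2.5,fy=2.5)
    cv2.imwrite(f"pics/{n}6.png",im)
E
```

```text
7.9 [ 0.58840401 -0.08823637  0.25461607] [-0.54703177 -0.08796042 -0.10051966] 0.020014177964236896
```

View pics/scene6.png

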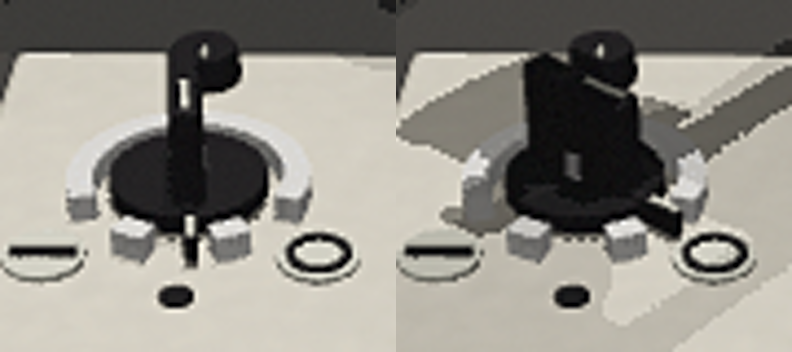

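View pics/wrist6.png

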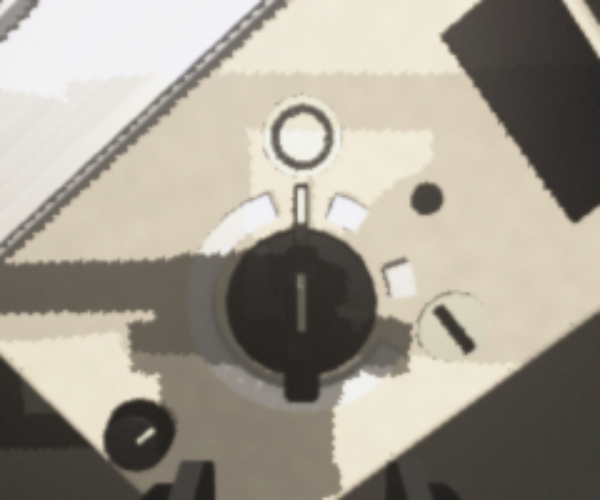

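The before and after views side by side show the skirt at the same height (front edge at y≈228 in both). The tongue sits between the blocks and points straight at the circle disc. I'm handing in.

```bash
python3 -c "
from bench import ticket
print(ticket.hand_in())"
```

```text
the job is handed in; nothing more can be done
None
```

The selector knob is set to circular shaking: the tongue is in the notch at the circle disc, and I let go of it. I gripped the bar across its 14 mm and pulled it up about 15 mm. I then turned it about 45.6° anticlockwise, because it started about 4.5° off the middle notch on the circle side. After lowering it about 15 mm I released it and backed the gripper off 150 mm.

**Last checks:**
- **Alignment:** the tongue, notch middle and circle centre lined up in the wrist view.
- **Seating:** the skirt stood at the same height as before the pull in the scene view, judged by eye from the pictures.
- **Contact:** the wrist force was back to about 0.5 N or less, so nothing was touching.
- **Time:** the job took 7.9 s of the 32 s allowed.

No check failed. One pair disagreed: the tongue's starting angle read about 22° in the top view and 24° in the wrist view, well inside the 10° tolerance.

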